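Pack tested units in rack order

TASK

Move the four tested units from the long cooling rack into the white packing tray, one to a pocket and in the same order: the unit next to the rack's white power box goes into the pocket next to the tray's pull tab, the next unit into the next pocket, and so on to the far end. Stand each one upright on the floor of its pocket, about in the middle; set them down rather than drop them, and never tip one over.

Things in the scene. Friction and masses are not known exactly. Their poses are not given: they have to be found in the camera images.
- adapter: Tall grey box-shaped unit, 42 x 42 mm, 56 mm high, black square patch on its flat top. Origin at the centre of its underside, z up, x and y square to its sides. At the start it stands upright in its seat, within 2 mm of the middle and 7 degrees of square. 70 to 200 g.
- puck: Grey round unit, 44 mm in diameter, straight sides to 38 mm, shallow rounded cap, 48 mm high. Origin at the centre of its underside, z up, x and y square to its sides. At the start it stands upright in its seat, within 2 mm of the middle and 7 degrees of square. 70 to 200 g.
- heatsink: Square unit 44 x 44 mm, 44 mm high: grey base 14 mm high carrying five upright metal cooling fins (each 4 mm thick, 44 mm long along its x, side by side along its y). Origin at the centre of its underside, z up, x and y square to its sides. At the start it stands upright in its seat, within 2 mm of the middle and 7 degrees of square. 70 to 200 g.
- connector: Grey square unit, 42 x 42 mm, body 38 mm high, with a round metal socket (24 mm in diameter) standing on its top to 52 mm. Origin at the centre of its underside, z up, x and y square to its sides. At the start it stands upright in its seat, within 2 mm of the middle and 7 degrees of square. 70 to 200 g.
- seat_adapter: Black shallow seat fixed on the cooling rack, where the tall box unit starts: 66 x 66 mm, floor 4 mm thick, rim 4 mm thick and 8 mm high overall. It never moves, so it still marks that starting place when empty. Origin: centre of its underside, 24 mm above the table; y along the rack. The four seats are alike, in a row 72 mm from centre to centre, in any order.
- seat_puck: Black shallow seat fixed on the cooling rack, where the round unit starts: 66 x 66 mm, floor 4 mm thick, rim 4 mm thick and 8 mm high overall. It never moves, so it still marks that starting place when empty. Origin: centre of its underside, 24 mm above the table; y along the rack. The four seats are alike, in a row 72 mm from centre to centre, in any order.
- seat_heatsink: Black shallow seat fixed on the cooling rack, where the finned unit starts: 66 x 66 mm, floor 4 mm thick, rim 4 mm thick and 8 mm high overall. It never moves, so it still marks that starting place when empty. Origin: centre of its underside, 24 mm above the table; y along the rack. The four seats are alike, in a row 72 mm from centre to centre, in any order.
- seat_connector: Black shallow seat fixed on the cooling rack, where the unit with the round socket starts: 66 x 66 mm, floor 4 mm thick, rim 4 mm thick and 8 mm high overall. It never moves, so it still marks that starting place when empty. Origin: centre of its underside, 24 mm above the table; y along the rack. The four seats are alike, in a row 72 mm from centre to centre, in any order.
- power_box: White box with a black knob on top, fixed on either end of the cooling rack: 66 mm across it, 40 mm along, 42 mm high (knob 54). Origin: centre of its underside, in line with the seats, 62, 134, 206 and 278 mm from their centres. The rack is a fixed bar 74 x 386 mm, top 24 mm above the table, about along world y; its other end has only a flat 6 mm dark strip.
- tray: White fixed tray, 80 mm wide (x), 298 mm long (y, about along world y), four pockets in a row; a flat pull tab with a black dot sticks out 58 mm at its +y end. Origin: centre of its underside. Pocket centres x = 0, y = +108 (next to the tab), +36, -36, -108 mm; each 60 (x) by 62 mm (y) inside, floor 4 mm and 10 mm thick walls 12 mm above the underside. Rack or tray may be the nearer to the robot.
Not all that is in view belongs to the job. Leave any yellow look-alike of the connector alone.

How it is judged:
By the outcome, as a careful person would: the job done as asked, in the order asked, and still so for the second after the job is handed in, with the robot touching nothing.
It also fails if it takes over 104 s, if anything falls off the work surface, if the arm or the gripper's body presses on something with over 40 N, if the wrist force passes 120 N, or if a joint passes its speed limit or range.

ROBOT

A 6-joint arm with a two-finger parallel gripper is mounted at the origin on the work surface. World frame = base frame: x ahead of the robot, y to its left, z up, the work surface at z = 0. Lengths are in mm, angles in degrees, forces in N, time in s.
With the tool pointing down it reaches from about 425 to 950 mm from the base axis. Payload 14.7 kg.
Tool frame: the origin (TCP) lies midway between the tips of the shut fingers; the grasp point (between the pads) lies bot.hold_point_z behind it (bot.hold_point_z is the distance from the TCP to the grasp point, in mm); z points along the fingers, y is the line along which they close (so a half turn about z gives the same grasp; the last joint's range is limited). The gripper opens to 85 mm and grips with 20 to 120 N. Pads are 22 mm wide; open, the fingers measure 114 mm over their backs; the gripper's body (76 mm by 85 mm) begins 54 mm behind the grasp point. The pads swing forward as they close: fully open they stand 13 mm farther back than shut.
Start: joints at [-78.816, 27.513, 91.461, -0, 61.026, -2.67], TCP at [155.66, -631.08, 231.297] pointing down, gripper open.
Joint ranges: [-157.49, 157.49], [-46.99, 117.5], [13.45, 153.17], [-89.5, 269.5], [5.16, 153.95], [-167.48, 167.48]. Speed limits (degrees/s): [108.29, 108.29, 136.94, 172.46, 172.46, 172.46].

INTERFACE

Orientations are given as [roll, pitch, yaw] about the fixed x, y, z axes, in that order (R = Rz(yaw) Ry(pitch) Rx(roll)).
In Python, from station import bot gives the robot as it stands.
- The arm moves only by the tool send_rows, never from a script. Its argument "deltas" is text: rows parted by semicolons, each of 7 numbers parted by spaces: the shift along the tool's x, y, z as a fraction of full scale, then the turn, a rotation vector about the tool's x, y, z as a fraction of full scale, then the closure in counts, from 0 (fully open) to 255 (shut). A call has 1 to 10 rows; each row is the pose to reach, as a shift and turn from the pose commanded when the call began, along the tool's axes at that moment; what a row does not reach only later rows make up. Full scale, the value 1, is 0.1 m for a shift and 60 degrees for a turn. A row lasts 1/8 s, in which the tool goes at most 62.5 mm and 10.7 degrees, less where a joint would pass 70% of its speed; a pose out of reach is approached as far as the arm can. A call with a number of a shift or a turn outside -1 to 1 is refused whole. A call with a gripper value outside its range is refused whole. The fingers move at their own pace and stop on an object; the grip force is fixed at half the most. Time passes only in rows, so rows that repeat a pose let the fingers close. It gives the time, the measured TCP pose, the force, the opening and the grip force at its end, in the units of the state.
- bot.read_state(): the state, without advancing time (a new reading comes with each control period).
- bot.snapshot(name): name is "scene" or "side" or "wrist"; returns the picture (400x640x3 uint8, red, green, blue); there is no depth.
- bot.get_calibration(name): a dict with "mtx" (3x3 intrinsics, pixels), "R" (3x3) and "t" (3): a world point X has camera coordinates R X + t; the wrist camera has in their place "T_tool_cam" (4x4, takes a point from camera to tool coordinates, whose origin is the TCP and whose axes are the flange's). Camera axes: x right, y down, z forward; pixel columns grow to the right and rows downward; lengths in mm; the calibration is good to about 2 mm. The wrist camera is an equidistant fisheye: a pixel r from the principal point sees the ray r / f radians off the axis. A picture is of the moment at which its call begins: read the wrist's pose just before it. get_calibration takes no time and is no camera call.
- bot.close_job(): hands the job in; it is judged then, once.
The state is a dict: "t": time; "qpos": joint angles; "qvel": joint speeds; "joint_efforts": joint torques, N m; "eef_pos": TCP position; "ee_rot": TCP orientation; "wrist_force": force on the tool from outside, world axes, zero at the start; "ft_torque": the same for the moment, N m; "width": finger opening in mm; "finger_force": force on a finger pad.
Only numpy, scipy, OpenCV 4.12 (cv2) and the standard library are available. Lean on these libraries where they do the work, as an engineer would, in place of code of your own. Each camera call takes 0.05 s, during which the arm holds its last target. There are 200 camera calls.

## Working session

There is one attempt and no reset: what is moved stays moved. The work goes in short steps, Python scripts to look and compute and a tool call to move; the robot and the scene stay as the last step left them, time stands still between calls to the robot, and variables do not carry over. Pictures are saved under pics/ and viewed, at most 14 in all, crops included, and the job is handed in when it is done.

Besides the shell and the picture viewer there is one more tool, called after ">>>" as name(argument=value, ...), one argument or row to a line, values as JSON. send_rows: Moves the arm, as the interface text tells. Its arguments: {"type":"object","properties":{"deltas":{"type":"string"}},"required":["deltas"]}

```bash
ls; mkdir -p pics
python3 - <<'E'
from station import bot
import cv2,numpy as np
s=bot.read_state();print({k:np.round(v,2) for k,v in s.items()},bot.hold_point_z)
for n in("scene","side"):
    cv2.imwrite(f"pics/{n}0.png",bot.snapshot(n)[:,:,::-1]);c=bot.get_calibration(n);print(n,c)
print(bot.get_calibration("wrist"))
E
```

```text
pics
{'t': np.float64(0.0), 'qpos': array([-78.82,  27.55,  91.49,  -0.  ,  61.03,  -2.67]), 'qvel': array([ 0.09,  0.13, -0.13, -0.03,  0.04,  0.01]), 'joint_efforts': array([ 0.000e+00, -9.506e+01, -4.302e+01, -0.000e+00,  1.000e-02,
       -0.000e+00]), 'eef_pos': array([ 155.58, -630.69,  230.68]), 'ee_rot': array([-179.93,   -0.  ,   13.85]), 'wrist_force': array([ 0.21, -0.49, -0.21]), 'ft_torque': array([-0.07, -0.03,  0.04]), 'finger_force': np.float64(0.0), 'width': np.float64(85.41)} 18.700000000000003
scene {'mtx': array([[440.29426384,   0.        , 315.91688955],
       [  0.        , 440.29426384, 207.77972876],
       [  0.        ,   0.        ,   1.        ]]), 'R': array([[-0.35235356,  0.93581345,  0.01000785],
       [ 0.81304556,  0.31138967, -0.49192823],
       [-0.4634694 , -0.16519582, -0.87057823]]), 't': array([ 201.58796712, -377.60452259, 1101.81970158])}
side {'mtx': array([[499.23765817,   0.        , 329.23303866],
       [  0.        , 499.23765817, 199.62000222],
       [  0.        ,   0.        ,   1.        ]]), 'R': array([[-0.98826312, -0.15222183, -0.01282642],
       [-0.10703679,  0.74991734, -0.65281476],
       [ 0.10899141, -0.64377985, -0.75740899]]), 't': array([499.62725685, 117.32658424, 836.93914901])}
{'mtx': array([[309.70691629,   0.        , 319.49958333],
       [  0.        , 309.70691629, 196.40515881],
       [  0.        ,   0.        ,   1.        ]]), 'T_tool_cam': array([[-8.96879319e-04, -9.51284771e-01, -3.08312308e-01,
         8.00732367e+01],
       [ 9.99998954e-01, -5.03453534e-04, -1.35560823e-03,
         2.32585382e-01],
       [ 1.13434854e-03, -3.08313201e-01,  9.51284228e-01,
        -1.43109618e+02],
       [ 0.00000000e+00,  0.00000000e+00,  0.00000000e+00,
         1.00000000e+00]])}
```

View pics/scene0.png

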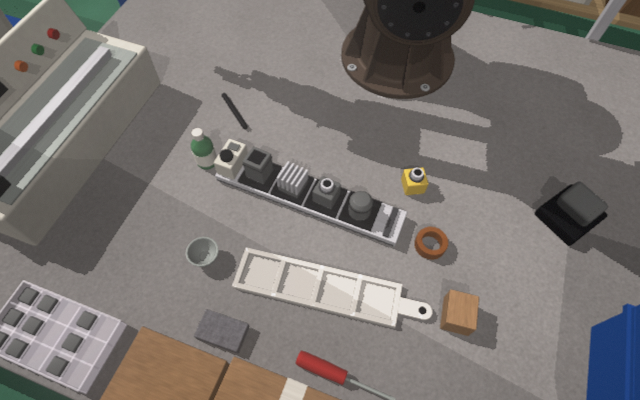

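View pics/side0.png

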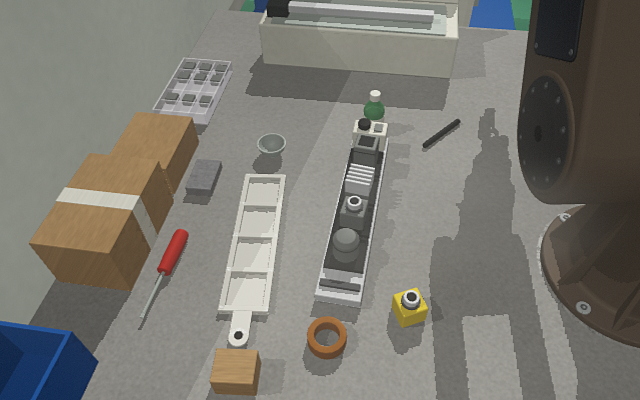

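Both views show the rack nearer the robot. The power box is at its −y end, at scene px (230,158). From there the units run adapter (258,162), heatsink (292,178), connector (326,187), puck (361,203). The tray (235–405, 250–325) has its tab at +y, px (421,311). So adapter→+108, heatsink→+36, connector→−36, puck→−108. The yellow look-alike at (415,180) stays where it is.

```bash
cat > h.py <<'E'
from station import bot
import cv2,numpy as np
from scipy.spatial.transform import Rotation as Ro
def ray(n,px,z,pose=None):
    "cast pixels (N,2) of camera n onto plane world z"
    c=bot.get_calibration(n); px=np.atleast_2d(np.array(px,float)); K=c["mtx"]
    v=(px-[K[0,2],K[1,2]])/K[0,0]
    if n=="wrist":
        r=np.linalg.norm(v,axis=1,keepdims=True)+1e-12
        d=np.hstack([v/r*np.sin(r),np.cos(r)]); T=c["T_tool_cam"]
        R=Ro.from_euler("xyz",pose[1],degrees=True).as_matrix()
        o=R@T[:3,3]+pose[0]; d=d@(R@T[:3,:3]).T
    else:
        d=np.hstack([v,np.ones((len(v),1))])@c["R"]; o=-c["R"].T@c["t"]
    return o+d*((np.asarray(z)-o[2])/d[:,2]).reshape(-1,1)
def proj(P,pose):
    c=bot.get_calibration("wrist");T=c["T_tool_cam"];K=c["mtx"]
    R=Ro.from_euler("xyz",pose[1],degrees=True).as_matrix()
    p=(np.atleast_2d(P)-pose[0])@R; p=(p-T[:3,3])@T[:3,:3]
    r=np.linalg.norm(p[:,:2],axis=1,keepdims=True); th=np.arctan2(r,p[:,2:])
    return p[:,:2]/r*th*K[0,0]+[K[0,2],K[1,2]]
def step(xyz,yaw=None):
    "tool-frame shift (units of 100 mm) and turn about tool z (units of 60deg) to reach world target, tool down"
    s=bot.read_state();R=Ro.from_euler("xyz",s["ee_rot"],degrees=True)
    d=R.inv().apply(np.array(xyz)-s["eef_pos"])/100
    t=(R.inv()*Ro.from_euler("xyz",[180,0,s["ee_rot"][2] if yaw is None else yaw],degrees=True)).as_rotvec(degrees=True)/60
    print("at",np.round(s["eef_pos"],1),np.round(s["ee_rot"],1),"step",np.round(d,3),np.round(t,3))
E
python3 - <<'E'
from h import *
np.set_printoptions(suppress=True,precision=1)
print(ray("scene",[[227,156],[259,156],[293,170],[326,184],[361,193]],[78,84,72,80,76]))
print(ray("side",[[364,124],[367,142],[360,170],[354,202],[345,235]],[78,84,72,80,76]))
print(ray("scene",[[246,249],[403,284],[391,326],[233,289]],12))
print(ray("side",[[248,175],[286,175],[271,312],[219,312]],12))
step([500,-120,231],-90)
E
```

```text
[[ 473.4 -221.7   78. ]
 [ 455.  -161.6   84. ]
 [ 454.2  -92.1   72. ]
 [ 466.3  -20.6   80. ]
 [ 459.2   45.9   76. ]]
[[ 469.7 -217.2   78. ]
 [ 458.3 -160.5   84. ]
 [ 463.9  -98.5   72. ]
 [ 464.9  -15.1   80. ]
 [ 471.1   52.3   76. ]]
[[ 614.6 -124.5   12. ]
 [ 576.2  169.7   12. ]
 [ 657.1  170.1   12. ]
 [ 693.8 -113.    12. ]]
[[ 683.2 -112.6   12. ]
 [ 609.7 -123.    12. ]
 [ 571.4  169.9   12. ]
 [ 652.1  181.8   12. ]]
at [ 155.6 -630.7  230.7] [-179.9   -0.    13.9] step [ 4.6 -4.1  0. ] [-0.   0.   1.7]
```

>>> send_rows(
  deltas="0.3 -0.3 0 0 0 0 0;0.7 -0.7 0 0 0 0 0;1 -1 0 0 0 0 0;1 -1 0 0 0 0 0",
)

```text
t: 0.6
eef_pos: [229.9, -507.5, 231.3]
ee_rot: [-179.9, -0.0, 14.0]
wrist_force: [0.3, 0.3, 0.1]
width: 85.4
finger_force: 0.0
```

>>> send_rows(
  deltas="0.3 -0.3 0 0 0 0 0;0.7 -0.7 0 0 0 0 0;1 -1 0 0 0 0 0;1 -1 0 0 0 0 0",
)

```text
t: 1.1
eef_pos: [302.8, -387.5, 231.3]
ee_rot: [-180.0, -0.0, 14.0]
wrist_force: [0.1, -0.1, -0.7]
width: 85.2
finger_force: 0.0
```

>>> send_rows(
  deltas="0.3 -0.3 0 0 0 0 0;0.7 -0.7 0 0 0 0 0;1 -1 0 0 0 0 0;1 -1 0 0 0 0 0",
)

```text
t: 1.6
eef_pos: [376.1, -267.2, 231.3]
ee_rot: [180.0, -0.0, 14.0]
wrist_force: [-0.8, -0.3, -0.6]
width: 85.2
finger_force: 0.0
```

>>> send_rows(
  deltas="0.3 -0.3 0 0 0 0 0;0.7 -0.7 0 0 0 0 0;1 -1 0 0 0 0 0;1 -1 0 0 0 0 0",
)

```text
t: 2.1
eef_pos: [449.6, -146.7, 231.2]
ee_rot: [180.0, -0.0, 14.0]
wrist_force: [0.1, -0.4, -0.4]
width: 85.4
finger_force: 0.0
```

>>> send_rows(
  deltas="0 0 0 0 0 -0.15 0;0 0 0 0 0 -0.3 0;0 0 0 0 0 -0.45 0;0 0 0 0 0 -0.6 0;0 0 0 0 0 -0.75 0;0 0 0 0 0 -0.9 0;0 0 0 0 0 -0.95 0;0 0 0 0 0 -0.95 0",
)

```text
t: 3.1
eef_pos: [448.0, -148.7, 231.2]
ee_rot: [180.0, 0.0, 70.7]
wrist_force: [0.6, 0.3, 0.1]
width: 85.4
finger_force: 0.0
```

>>> send_rows(
  deltas="0 0 0 0 0 -0.15 0;0 0 0 0 0 -0.3 0;0 0 0 0 0 -0.32 0;0 0 0 0 0 -0.32 0;0 0 0 0 0 -0.32 0",
)

```text
t: 3.72
eef_pos: [448.2, -147.2, 231.3]
ee_rot: [180.0, 0.0, 89.9]
wrist_force: [-0.1, 0.6, -0.5]
width: 85.5
finger_force: 0.0
```

Run:
```python
from h import *
s=bot.read_state();print(s["t"],s["qpos"].round(1),s["eef_pos"],s["ee_rot"])
im=bot.snapshot("wrist");cv2.imwrite("pics/w1.png",im[:,:,::-1])
np.save("w1.npy",np.array([s["eef_pos"],s["ee_rot"]]))
```

```text
3.725 [-21.9  13.2 114.1  -0.   52.7 -21.8] [ 448.2252354  -147.15801123  231.29385435] [1.79998704e+02 1.65967810e-03 8.98996302e+01]
```

View pics/w1.png

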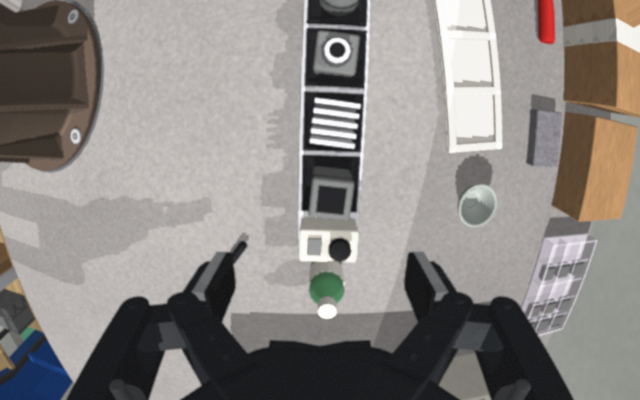

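The wrist view shows the adapter's patch at (332,194), heatsink fins at (335,123), the connector socket at (337,50), and the puck at the top edge (338,5). Measuring from this view.

Run:
```python
from h import *
np.set_printoptions(suppress=True,precision=1)
p=np.load("w1.npy");im=cv2.imread("pics/w1.png");g=cv2.cvtColor(im,cv2.COLOR_BGR2GRAY)
def blob(roi,mask):
    x0,y0,x1,y1=roi;m=np.zeros_like(g);m[y0:y1,x0:x1]=mask[y0:y1,x0:x1]
    cs,_=cv2.findContours(m,cv2.RETR_EXTERNAL,cv2.CHAIN_APPROX_NONE);return m,sorted(cs,key=cv2.contourArea)[::-1]
print(g[194,305:365]);print(g[165:235,332])
_,c=blob((309,95,361,150),((g>190)*255).astype(np.uint8))
pts=np.vstack(c[:5])[:,0];w=ray("wrist",pts,72,p);r=cv2.minAreaRect(w[:,:2].astype(np.float32));print("heatsink",r,[cv2.contourArea(k) for k in c[:7]])
_,c=blob((322,35,352,66),((g>200)*255).astype(np.uint8))
w=ray("wrist",c[0][:,0],80,p);print("conn",cv2.minEnclosingCircle(w[:,:2].astype(np.float32)))
_,c=blob((316,178,350,211),((g<50)*255).astype(np.uint8))
w=ray("wrist",c[0][:,0],84,p);print("adapter patch",cv2.minAreaRect(w[:,:2].astype(np.float32)),c[0][:,0].min(0),c[0][:,0].max(0))
v=cv2.resize(im[0:270,290:510],None,fx=2.7,fy=2.2,interpolation=cv2.INTER_CUBIC);cv2.imwrite("pics/w1c.png",v)
```

```text
[ 20  23  24  23  40  65 100 126 144 150 150 142 117  78  47  41  43  39
  41  43  42  42  40  40  42  41  41  42  40  40  42  40  40  40  42  41
  39  42  41  49  74 110 140 149 148 145 135 109  65  32  24  41  86 138
 172 182 183 186 188 189]
[ 27  29  44  58  66  66  69  68  70  70  66  62  61  71  83 100 122 137
 145 146 137 115  81  51  40  39  42  42  40  42  41  40  40  41  42  41
  41  42  41  40  41  41  41  43  41  42  42  57  96 136 150 152 149 143
 136 134 134 134 135 135 134 135 135 138 149 171 189 197 198 199]
heatsink ((463.8774719238281, -90.91168212890625), (44.77811050415039, 44.08224105834961), 82.9611587524414) [178.0, 176.5, 171.0, 168.0, 163.5]
conn ((465.5416564941406, -20.34696388244629), 12.004033088684082)
adapter patch ((460.3304748535156, -165.0916290283203), (24.364521026611328, 24.71089744567871), 84.85320281982422) [318 187] [344 210]
```

View pics/w1c.png

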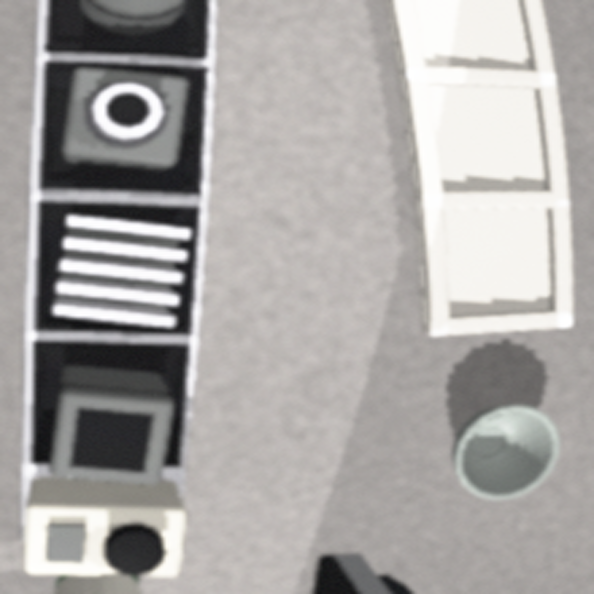

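The crop confirms it: next to the power box is the flat box unit with the black patch (adapter), then fins, then the grey connector with its metal socket. The yellow one isn't on the rack. Going for the adapter at (460,−165).

>>> send_rows(
  deltas="-0.18 0.12 0 0 0 0.067 0;-0.18 0.12 0.3 0 0 0.067 0;-0.18 0.12 0.7 0 0 0.067 0;-0.18 0.12 1 0 0 0.067 0;-0.18 0.12 1 0 0 0.067 0;-0.18 0.12 1 0 0 0.067 0",
)

```text
t: 4.53
eef_pos: [460.8, -165.1, 132.2]
ee_rot: [180.0, 0.0, 86.0]
wrist_force: [-0.2, 0.4, 0.5]
width: 85.4
finger_force: 0.0
```

>>> send_rows(
  deltas="0 0 0.25 0 0 0 0;0 0 0.5 0 0 0 0;0 0 0.7 0 0 0 0;0 0 0.89 0 0 0 0;0 0 0.89 0 0 0 0;0 0 0.89 0 0 0 0",
)

```text
t: 5.28
eef_pos: [461.1, -165.3, 43.6]
ee_rot: [179.9, 0.0, 86.0]
wrist_force: [0.5, -0.2, 0.6]
width: 85.4
finger_force: 0.0
```

Run:
```python
from h import *
step([460.3,-165.1,42],86)
cv2.imwrite("pics/w2.png",bot.snapshot("wrist")[:,:,::-1])
```

```text
at [ 461.1 -165.3   43.6] [179.9   0.   86. ] step [ 0.001 -0.008  0.016] [0.002 0.001 0.001]
```

View pics/w2.png

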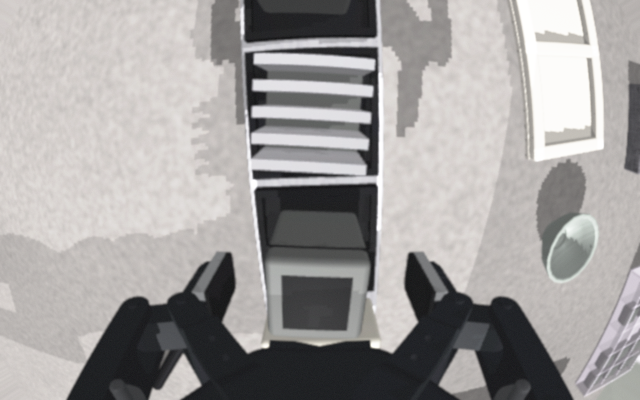

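The adapter sits midway between the open fingers, patch at (317,302). Closing and lifting.

>>> send_rows(
  deltas="0 0 0 0 0 0 255;0 0 0 0 0 0 255;0 0 0 0 0 0 255;0 0 0 0 0 0 255;0 0 0 0 0 0 255;0 0 0 0 0 0 255;0 0 0 0 0 0 255;0 0 0 0 0 0 255",
)

```text
t: 6.32
eef_pos: [460.5, -165.0, 42.9]
ee_rot: [180.0, 0.0, 86.0]
wrist_force: [-1.6, 0.6, 13.3]
width: 41.7
finger_force: 59.0
```

>>> send_rows(
  deltas="0 0 -0.1 0 0 0 255;0 0 -0.3 0 0 0 255;0 0 -0.6 0 0 0 255;0 0 -0.9 0 0 0 255;0 0 -1 0 0 0 255;0 0 -1 0 0 0 255",
)

```text
t: 7.08
eef_pos: [460.5, -165.0, 142.7]
ee_rot: [179.9, 0.0, 86.0]
wrist_force: [-0.3, -0.0, -0.9]
width: 41.6
finger_force: 60.5
```

Run:
```python
from h import *
step([600,20,142],97)
```

```text
at [ 460.5 -165.   142.7] [179.9   0.   86. ] step [1.942 1.264 0.008] [ 0.001  0.    -0.183]
```

>>> send_rows(
  deltas="0.2 0.15 0 0 0 0 255;0.5 0.35 0 0 0 0 255;0.8 0.5 0 0 0 0 255;0.97 0.63 0 0 0 0 255;0.97 0.63 0 0 0 0 255",
)

```text
t: 7.7
eef_pos: [530.2, -71.7, 141.4]
ee_rot: [-180.0, -0.0, 86.1]
wrist_force: [0.6, -0.3, -0.6]
width: 41.6
finger_force: 60.6
```

>>> send_rows(
  deltas="0.2 0.15 0 0 0 0 255;0.5 0.35 0 0 0 -0.05 255;0.8 0.5 0 0 0 -0.1 255;0.97 0.63 0 0 0 -0.18 255;0.97 0.63 0 0 0 -0.183 255;0.97 0.63 0 0 0 -0.183 255;0.97 0.63 0 0 0 -0.183 255",
)

```text
t: 8.57
eef_pos: [598.7, 19.0, 142.2]
ee_rot: [-180.0, 0.0, 96.9]
wrist_force: [-0.5, 0.3, -1.7]
width: 41.5
finger_force: 60.6
```

Run:
```python
from h import *
s=bot.read_state();print(s["eef_pos"],s["ee_rot"])
np.save("w3.npy",np.array([s["eef_pos"],s["ee_rot"]]))
cv2.imwrite("pics/w3.png",bot.snapshot("wrist")[:,:,::-1])
```

```text
[598.7456785   18.96995003 142.16622505] [-1.79963903e+02  6.78980615e-04  9.69168671e+01]
```

View pics/w3.png

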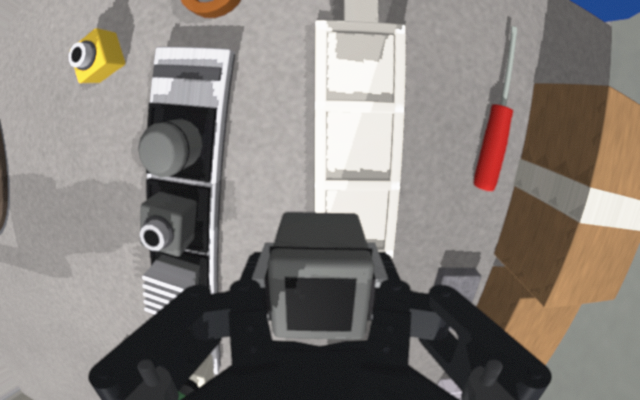

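The view shows the tray's tab-end pocket at (361,60) with outer corners near (317,20) and (405,26). Dividers are near rows 105 and 183, and the adapter is held square. Measuring the tray's edges.

Run:
```python
from h import *
np.set_printoptions(suppress=True,precision=1)
p=np.load("w3.npy");im=cv2.imread("pics/w3.png").astype(int);sat=im.max(2)-im.min(2);g=im.max(2)
m=((g>185))
L=[];Rr=[]
for r in range(35,195,4):
    c=np.where(m[r,300:420])[0]+300
    L.append([c.min()-.5,r]);Rr.append([c.max()+.5,r])
def fit(P):
    w=ray("wrist",P,12,p)[:,:2]; q=cv2.fitLine(w.astype(np.float32),cv2.DIST_HUBER,0,.01,.01).ravel(); return q,w
l,wl=fit(L);r,wr=fit(Rr)
for q in(l,r):print("line ang",np.degrees(np.arctan2(q[1],q[0])),q[2:])
n=np.array([l[1],-l[0]]);print("width",(r[2:]-l[2:])@n, np.ptp((wl-l[2:])@n),np.ptp((wr-r[2:])@n))
for c in(333,345,378,390):print(c,g[8:34,c],g[94:116,c],g[174:194,c])
```

```text
line ang -83.26918 [588.5  74.3]
line ang -83.34513 [666.6  95.4]
width -80.070274 13.499081840988092 1.4717286982096573
333 [112 106 101 100  98  99 100 107 112 111 105 115 147 184 201 204 204 203
 202 200 202 191 171 177 220 243] [200 203 202 200 199 196 217 241 250 251 251 251 251 252 252 252 251 251
 251 251 252 252] [200 199 197 187 165 167 215 246 251 251 251 252 252 252 251 249 248 250
 251 252]
345 [184 185 186 188 185 186 186 186 186 187 189 188 188 192 200 203 202 202
 203 200 201 191 172 143 137 162] [204 201 201 201 199 196 208 236 250 251 251 251 251 252 252 252 252 250
 248 250 251 252] [164 161 162 156 147 157 211 244 251 251 251 251 251 251 250 248 245 242
 241 241]
378 [145 146 147 142 141 148 156 158 158 156 154 156 155 155 166 187 199 201
 201 201 201 201 197 185 158 134] [199 169 165 166 167 162 162 177 212 235 240 240 240 240 241 242 243 244
 244 242 240 240] [162 163 162 157 145 141 170 218 235 239 240 241 240 242 243 243 243 241
 241 241]
390 [101 100 101 100  99  98  97  98  99 100 101 101  99 100 113 147 182 198
 201 201 200 200 200 197 183 161] [177 165 163 162 164 162 163 166 192 226 238 240 239 240 240 241 241 244
 245 243 240 240] [180 189 195 201 201 200 205 224 236 240 241 243 243 243 243 241 236 231
 230 232]
```

Run:
```python
import cv2
im=cv2.imread("pics/w3.png");cv2.imwrite("pics/w3c.png",cv2.resize(im[5:205,290:430],None,fx=3,fy=3,interpolation=cv2.INTER_CUBIC))
```

```text
(no output)
```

View pics/w3c.png

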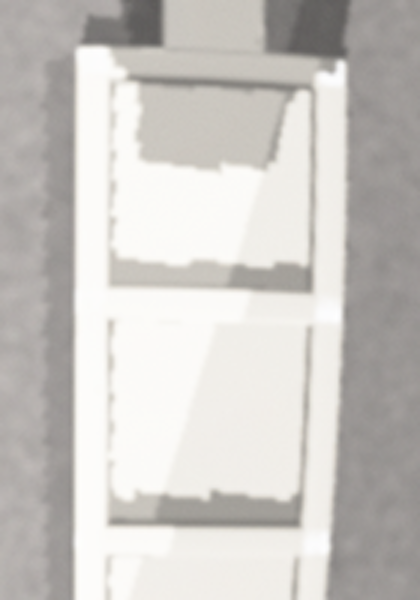

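Run:
```python
from h import *
np.set_printoptions(suppress=True,precision=1)
p=np.load("w3.npy")
u=np.array([np.cos(np.radians(96.7)),np.sin(np.radians(96.7))]);n=np.array([u[1],-u[0]])
W=ray("wrist",[[333,20.4],[390,23.4],[345,100.8],[378,102.2],[345,180],[378,181]],12,p)[:,:2]
ys=np.array([149,149,77,77,5,5]);o=W@u-ys;print(o)
mid=(np.array([588.5,74.3])@n+np.array([666.6,95.4])@n)/2
C=o.mean()*u+mid*n;print("center",C)
for y in(108,36,-36,-108):print(y,C+u*y)
t=C+u*108;step([t[0],t[1],100],96.7)
```

```text
[-49.4 -49.5 -49.8 -50.2 -49.5 -50.2]
center [634.6  24.4]
108 [622.  131.7]
36 [630.4  60.2]
-36 [638.8 -11.3]
-108 [647.2 -82.8]
at [598.9  19.1 142.2] [-180.    -0.    96.9] step [1.1 0.4 0.4] [-0. -0.  0.]
```

>>> send_rows(
  deltas="0.25 0.1 0 0 0 0 255;0.5 0.2 0 0 0 0 255;0.8 0.3 0 0 0 0 255;1 0.37 0 0 0 0 255;1 0.37 0 0 0 0 255;1 0.37 0 0 0 0 255",
)

```text
t: 9.38
eef_pos: [623.6, 123.0, 142.2]
ee_rot: [-180.0, 0.0, 97.0]
wrist_force: [0.4, -0.0, -0.6]
width: 41.5
finger_force: 60.6
```

Run:
```python
from h import *
step([622,131.7,19],96.7)
```

```text
at [623.6 123.  142.2] [-180.    0.   97.] step [ 0.088 -0.005  1.232] [-0.     0.     0.005]
```

>>> send_rows(
  deltas="0.09 0 0.2 0 0 0 255;0.09 0 0.5 0 0 0 255;0.09 0 0.8 0 0 0 255;0.09 0 0.95 0 0 0 255;0.09 0 0.95 0 0 0 255",
)

```text
t: 10.0
eef_pos: [622.2, 131.9, 46.7]
ee_rot: [-179.9, 0.0, 97.0]
wrist_force: [-1.0, 1.5, -0.8]
width: 41.6
finger_force: 60.6
```

>>> send_rows(
  deltas="0 0 0.1 0 0 0 255;0 0 0.18 0 0 0 255;0 0 0.22 0 0 0 255;0 0 0.26 0 0 0 255;0 0 0.28 0 0 0 255;0 0 0.28 0 0 0 255",
)

```text
t: 10.75
eef_pos: [622.8, 132.6, 19.3]
ee_rot: [-180.0, -0.0, 97.0]
wrist_force: [-0.4, -1.0, -1.0]
width: 41.5
finger_force: 60.6
```

Run:
```python
from h import *
step([622,131.7,19],96.7)
s=bot.read_state();print(s["wrist_force"])
```

```text
at [622.8 132.6  19.3] [-180.   -0.   97.] step [-0.008 -0.009  0.003] [-0.    -0.     0.005]
[-0.37295834 -0.97135533 -0.97120077]
```

>>> send_rows(
  deltas="-0.005 -0.005 0.006 0 0 0 255;-0.005 -0.005 0.01 0 0 0 255;-0.005 -0.005 0.01 0 0 0 255",
)

```text
t: 11.12
eef_pos: [622.5, 132.1, 18.9]
ee_rot: [180.0, -0.0, 97.0]
wrist_force: [-1.5, 0.7, 6.2]
width: 41.4
finger_force: 61.4
```

>>> send_rows(
  deltas="0 0 0 0 0 0 100;0 0 0 0 0 0 60;0 0 0 0 0 0 0;0 0 0 0 0 0 0;0 0 0 0 0 0 0;0 0 0 0 0 0 0;0 0 0 0 0 0 0",
)

```text
t: 12.0
eef_pos: [622.3, 132.0, 18.3]
ee_rot: [-180.0, -0.0, 97.0]
wrist_force: [-0.3, 0.0, -0.2]
width: 85.2
finger_force: 0.0
```

>>> send_rows(
  deltas="0 0 -0.1 0 0 0 0;0 0 -0.3 0 0 0 0;0 0 -0.7 0 0 0 0;0 0 -1 0 0 0 0;0 0 -1 0 0 0 0;0 0 -1 0 0 0 0",
)

```text
t: 12.75
eef_pos: [622.3, 132.0, 118.9]
ee_rot: [180.0, -0.0, 97.0]
wrist_force: [0.6, -0.8, -0.2]
width: 85.7
finger_force: 0.0
```

Run:
```python
from h import *
step([463.9,-90.9,130],86)
cv2.imwrite("pics/w4.png",bot.snapshot("wrist")[:,:,::-1])
```

```text
at [622.3 132.  118.9] [180.  -0.  97.] step [-2.019 -1.845 -0.112] [ 0.001 -0.     0.184]
```

View pics/w4.png

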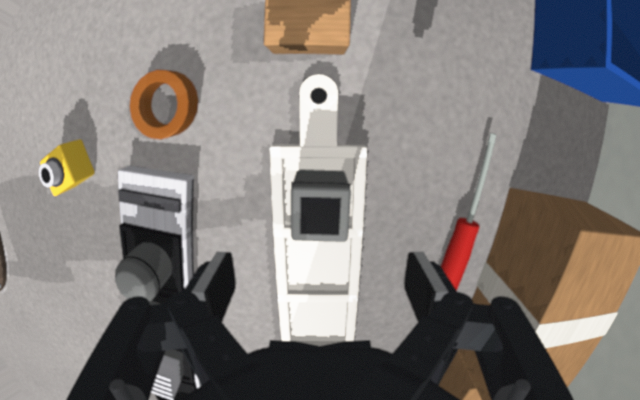

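The adapter stands upright in the tab-end pocket at (320,210). Now the heatsink.

>>> send_rows(
  deltas="-0.25 -0.23 0 0 0 0 0;-0.6 -0.55 0 0 0 0 0;-0.9 -0.83 0 0 0 0 0;-1 -0.92 0 0 0 0 0;-1 -0.92 0 0 0 0 0",
)

```text
t: 13.42
eef_pos: [543.0, 21.2, 118.0]
ee_rot: [-180.0, -0.0, 96.9]
wrist_force: [0.5, 0.0, -0.3]
width: 85.2
finger_force: 0.0
```

>>> send_rows(
  deltas="-0.25 -0.23 0 0 0 0.05 0;-0.6 -0.55 0 0 0 0.1 0;-0.9 -0.83 0 0 0 0.18 0;-1 -0.92 0 0 0 0.217 0;-1 -0.92 0 0 0 0.217 0;-1 -0.92 0 0 0 0.217 0",
)

```text
t: 14.18
eef_pos: [465.3, -88.2, 118.3]
ee_rot: [180.0, -0.0, 84.1]
wrist_force: [0.7, 0.0, -0.5]
width: 85.3
finger_force: 0.0
```

Run:
```python
from h import *
step([463.9,-90.9,38],84)
```

```text
at [465.3 -88.2 118.3] [180.   -0.   84.1] step [-0.028 -0.012  0.803] [ 0.001 -0.     0.002]
```

>>> send_rows(
  deltas="-0.02 -0.01 0 0 0 0 0;-0.02 -0.01 0.3 0 0 0 0;-0.02 -0.01 0.6 0 0 0 0;-0.02 -0.01 0.8 0 0 0 0;-0.02 -0.01 0.8 0 0 0 0;-0.02 -0.01 0.8 0 0 0 0",
)

```text
t: 14.92
eef_pos: [463.4, -90.7, 38.8]
ee_rot: [180.0, 0.0, 84.0]
wrist_force: [0.3, 1.2, 0.2]
width: 85.4
finger_force: 0.0
```

Run:
```python
from h import *
step([463.9,-90.9,38],84)
cv2.imwrite("pics/w5.png",bot.snapshot("wrist")[:,:,::-1])
```

```text
at [463.4 -90.7  38.8] [180.   0.  84.] step [-0.002  0.005  0.008] [0. 0. 0.]
```

View pics/w5.png

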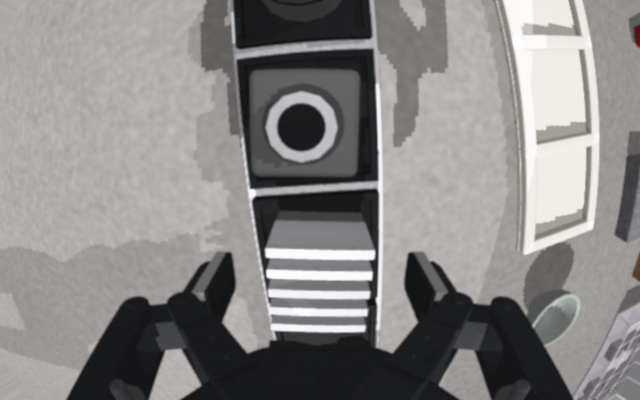

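The fin ends are centred between the pads and square to them, around (319,290). Grip and lift.

>>> send_rows(
  deltas="0 0 0 0 0 0 255;0 0 0 0 0 0 255;0 0 0 0 0 0 255;0 0 0 0 0 0 255;0 0 0 0 0 0 255;0 0 0 0 0 0 255;0 0 0 0 0 0 255;0 0 0 0 0 0 255",
)

```text
t: 15.98
eef_pos: [463.2, -90.9, 39.0]
ee_rot: [180.0, 0.0, 84.0]
wrist_force: [-1.8, 1.5, 15.2]
width: 43.4
finger_force: 58.7
```

>>> send_rows(
  deltas="0 0 -0.1 0 0 0 255;0 0 -0.3 0 0 0 255;0 0 -0.6 0 0 0 255;0 0 -0.9 0 0 0 255;0 0 -1 0 0 0 255;0 0 -1 0 0 0 255",
)

```text
t: 16.73
eef_pos: [463.2, -90.9, 138.7]
ee_rot: [179.9, 0.0, 84.0]
wrist_force: [-0.3, 0.4, -0.9]
width: 42.9
finger_force: 61.0
```

Run:
```python
from h import *
step([630.4,60.2,138],96.7)
```

```text
at [463.2 -90.9 138.7] [179.9   0.   84. ] step [1.678 1.505 0.008] [ 0.001  0.    -0.212]
```

>>> send_rows(
  deltas="0.2 0.18 0 0 0 0 255;0.5 0.45 0 0 0 0 255;0.75 0.67 0 0 0 0 255;0.84 0.75 0 0 0 0 255;0.84 0.75 0 0 0 0 255",
)

```text
t: 17.35
eef_pos: [545.8, -14.8, 137.2]
ee_rot: [-179.9, 0.0, 84.1]
wrist_force: [0.0, 0.6, -0.7]
width: 43.0
finger_force: 61.1
```

>>> send_rows(
  deltas="0.2 0.18 0 0 0 -0.05 255;0.5 0.45 0 0 0 -0.1 255;0.75 0.67 0 0 0 -0.17 255;0.84 0.75 0 0 0 -0.212 255;0.84 0.75 0 0 0 -0.212 255;0.84 0.75 0 0 0 -0.212 255;0.84 0.75 0 0 0 -0.212 255",
)

```text
t: 18.23
eef_pos: [629.0, 59.7, 138.4]
ee_rot: [-180.0, 0.0, 96.6]
wrist_force: [0.4, 0.2, -2.1]
width: 42.7
finger_force: 61.4
```

Run:
```python
from h import *
step([630.4,60.2,15],96.7)
```

```text
at [629.   59.7 138.4] [-180.     0.    96.6] step [0.003 0.015 1.234] [-0.     0.    -0.001]
```

>>> send_rows(
  deltas="0 0.01 0.2 0 0 0 255;0 0.01 0.5 0 0 0 255;0 0.01 0.8 0 0 0 255;0 0.01 0.95 0 0 0 255;0 0.01 0.95 0 0 0 255",
)

```text
t: 18.85
eef_pos: [630.0, 60.4, 42.7]
ee_rot: [-179.9, -0.0, 96.7]
wrist_force: [0.8, -0.6, -0.9]
width: 43.4
finger_force: 61.3
```

>>> send_rows(
  deltas="0 0 0.1 0 0 0 255;0 0 0.18 0 0 0 255;0 0 0.22 0 0 0 255;0 0 0.26 0 0 0 255;0 0 0.28 0 0 0 255;0 0 0.28 0 0 0 255;0 0 0.28 0 0 0 255",
)

```text
t: 19.73
eef_pos: [630.8, 60.7, 15.4]
ee_rot: [180.0, 0.0, 96.7]
wrist_force: [-0.1, 0.2, -1.5]
width: 42.7
finger_force: 61.3
```

Run:
```python
from h import *
step([630.4,60.2,15],96.7)
```

```text
at [630.8  60.7  15.4] [180.    0.   96.7] step [-0.004 -0.004  0.004] [0. 0. 0.]
```

>>> send_rows(
  deltas="0 0 0.005 0 0 0 255;0 0 0.01 0 0 0 255;0 0 0.01 0 0 0 255",
)

```text
t: 20.1
eef_pos: [630.9, 60.7, 15.1]
ee_rot: [180.0, 0.0, 96.7]
wrist_force: [-3.8, -1.3, 11.2]
width: 42.8
finger_force: 62.6
```

>>> send_rows(
  deltas="0 0 0 0 0 0 100;0 0 0 0 0 0 60;0 0 0 0 0 0 0;0 0 0 0 0 0 0;0 0 0 0 0 0 0;0 0 0 0 0 0 0;0 0 0 0 0 0 0",
)

```text
t: 20.98
eef_pos: [630.7, 60.7, 14.3]
ee_rot: [180.0, 0.0, 96.7]
wrist_force: [0.6, 0.8, -0.7]
width: 85.8
finger_force: 0.0
```

>>> send_rows(
  deltas="0 0 -0.1 0 0 0 0;0 0 -0.3 0 0 0 0;0 0 -0.7 0 0 0 0;0 0 -1 0 0 0 0;0 0 -1 0 0 0 0;0 0 -1 0 0 0 0",
)

```text
t: 21.72
eef_pos: [630.7, 60.7, 115.0]
ee_rot: [180.0, 0.0, 96.7]
wrist_force: [-1.5, -0.3, -0.5]
width: 85.1
finger_force: 0.0
```

Run:
```python
from h import *
step([465.5,-20.3,115],88)
cv2.imwrite("pics/w6.png",bot.snapshot("wrist")[:,:,::-1])
s=bot.read_state();np.save("w6.npy",np.array([s["eef_pos"],s["ee_rot"]]))
```

```text
at [630.7  60.7 115. ] [180.    0.   96.7] step [-6.110e-01 -1.735e+00 -1.000e-03] [ 0.001 -0.     0.145]
```

View pics/w6.png

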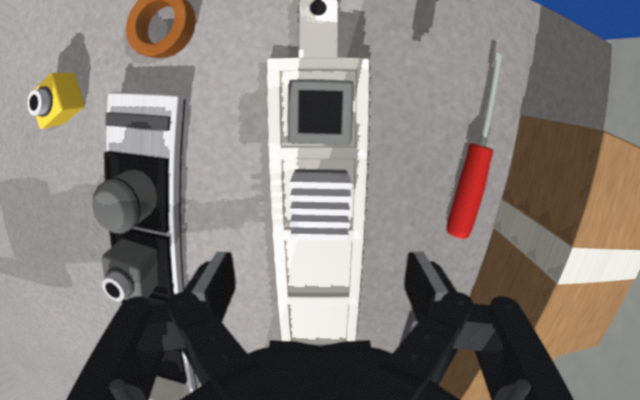

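Adapter (320,110) and heatsink (319,200) stand upright in the first two pockets. Now the connector.

>>> send_rows(
  deltas="-0.1 -0.2 0 0 0 0 0;-0.2 -0.5 0 0 0 0 0;-0.28 -0.8 0 0 0 0 0;-0.31 -0.9 0 0 0 0 0;-0.31 -0.9 0 0 0 0 0",
)

```text
t: 22.4
eef_pos: [544.9, 19.3, 114.1]
ee_rot: [-180.0, -0.0, 96.7]
wrist_force: [-0.1, 0.8, -0.1]
width: 85.6
finger_force: 0.0
```

>>> send_rows(
  deltas="-0.1 -0.2 0 0 0 0.05 0;-0.2 -0.5 0 0 0 0.1 0;-0.28 -0.75 0 0 0 0.145 0;-0.3 -0.83 0 0 0 0.145 0;-0.3 -0.83 0 0 0 0.145 0;-0.3 -0.83 0 0 0 0.145 0",
)

```text
t: 23.15
eef_pos: [467.5, -19.9, 114.4]
ee_rot: [179.9, 0.0, 88.1]
wrist_force: [0.3, -0.7, 0.1]
width: 85.3
finger_force: 0.0
```

Run:
```python
from h import *
step([465.5,-20.3,38],88)
```

```text
at [467.5 -19.9 114.4] [179.9   0.   88.1] step [-0.005 -0.02   0.764] [0.001 0.    0.001]
```

>>> send_rows(
  deltas="0 -0.01 0 0 0 0 0;0 -0.01 0.3 0 0 0 0;0 -0.01 0.6 0 0 0 0;0 -0.01 0.76 0 0 0 0;0 -0.01 0.76 0 0 0 0;0 -0.01 0.76 0 0 0 0",
)

```text
t: 23.9
eef_pos: [465.5, -20.0, 38.7]
ee_rot: [180.0, 0.0, 88.0]
wrist_force: [-0.2, -0.2, 0.4]
width: 85.4
finger_force: 0.0
```

Run:
```python
from h import *
step([465.5,-20.3,38],88)
cv2.imwrite("pics/w7.png",bot.snapshot("wrist")[:,:,::-1])
s=bot.read_state();np.save("w7.npy",np.array([s["eef_pos"],s["ee_rot"]]))
```

```text
at [465.5 -20.   38.7] [180.   0.  88.] step [-0.003  0.     0.007] [0.001 0.    0.001]
```

View pics/w7.png

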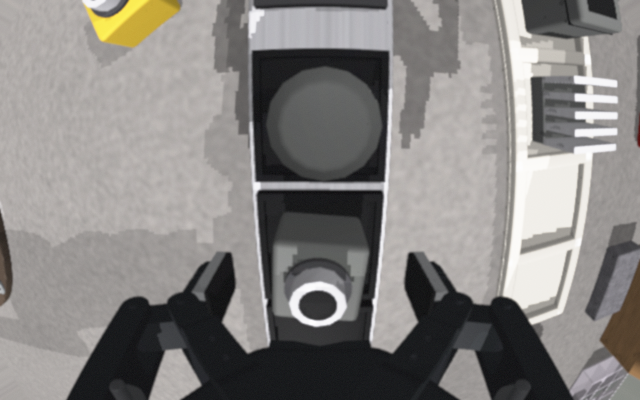

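The connector with its silver socket at (318,303) is centred between the pads. The puck is at (324,123). Grip and lift, and measure the puck from this picture.

>>> send_rows(
  deltas="0 0 0 0 0 0 255;0 0 0 0 0 0 255;0 0 0 0 0 0 255;0 0 0 0 0 0 255;0 0 0 0 0 0 255;0 0 0 0 0 0 255;0 0 0 0 0 0 255;0 0 0 0 0 0 255",
)

```text
t: 24.95
eef_pos: [465.3, -20.1, 39.0]
ee_rot: [179.9, 0.0, 88.0]
wrist_force: [-2.9, -0.0, 17.3]
width: 41.7
finger_force: 57.2
```

>>> send_rows(
  deltas="0 0 -0.1 0 0 0 255;0 0 -0.3 0 0 0 255;0 0 -0.6 0 0 0 255;0 0 -0.9 0 0 0 255;0 0 -1 0 0 0 255;0 0 -1 0 0 0 255",
)

```text
t: 25.7
eef_pos: [465.3, -20.1, 138.7]
ee_rot: [179.9, 0.0, 88.0]
wrist_force: [1.4, 0.3, -1.4]
width: 41.7
finger_force: 59.9
```

Run:
```python
from h import *
step([638.8,-11.3,138],96.7)
p=np.load("w7.npy");g=cv2.imread("pics/w7.png",0)
m=np.zeros_like(g);m[58:180,262:385]=((g>55)*255)[58:180,262:385]
m=cv2.morphologyEx(m,cv2.MORPH_OPEN,np.ones((9,9),np.uint8))
cs,_=cv2.findContours(m,cv2.RETR_EXTERNAL,cv2.CHAIN_APPROX_NONE);c=max(cs,key=cv2.contourArea)
w=ray("wrist",c[:,0],66,p);print(cv2.boundingRect(c),cv2.minEnclosingCircle(w[:,:2].astype(np.float32)),cv2.fitEllipse(w[:,:2].astype(np.float32)))
```

```text
at [465.3 -20.1 138.7] [179.9   0.   88. ] step [0.148 1.731 0.009] [ 0.001  0.    -0.145]
(267, 67, 115, 113) ((470.7405090332031, 49.92098617553711), 21.743669509887695) ((470.7445983886719, 49.92654037475586), (42.69615173339844, 42.85017395019531), 71.88884735107422)
```

>>> send_rows(
  deltas="0.02 0.2 0 0 0 0 255;0.05 0.5 0 0 0 0 255;0.07 0.8 0 0 0 0 255;0.08 0.88 0 0 0 0 255;0.08 0.88 0 0 0 0 255",
)

```text
t: 26.32
eef_pos: [552.4, -15.0, 137.1]
ee_rot: [-179.9, -0.0, 88.0]
wrist_force: [-0.1, 0.0, -1.6]
width: 41.9
finger_force: 59.8
```

>>> send_rows(
  deltas="0.02 0.2 0 0 0 -0.05 255;0.05 0.5 0 0 0 -0.1 255;0.07 0.75 0 0 0 -0.145 255;0.07 0.86 0 0 0 -0.145 255;0.07 0.86 0 0 0 -0.145 255;0.07 0.86 0 0 0 -0.145 255;0.07 0.86 0 0 0 -0.145 255",
)

```text
t: 27.2
eef_pos: [638.6, -11.1, 138.4]
ee_rot: [-180.0, -0.0, 96.7]
wrist_force: [-0.1, 0.5, -1.3]
width: 41.4
finger_force: 59.9
```

Run:
```python
from h import *
step([638.8,-11.3,15],96.7)
```

```text
at [638.6 -11.1 138.4] [-180.    -0.    96.7] step [-0.002  0.002  1.234] [-0. -0. -0.]
```

>>> send_rows(
  deltas="0 0 0.2 0 0 0 255;0 0 0.5 0 0 0 255;0 0 0.8 0 0 0 255;0 0 0.95 0 0 0 255;0 0 0.95 0 0 0 255",
)

```text
t: 27.82
eef_pos: [638.7, -11.1, 42.7]
ee_rot: [-179.9, -0.0, 96.7]
wrist_force: [0.2, 0.2, -0.3]
width: 41.3
finger_force: 59.9
```

>>> send_rows(
  deltas="0 0 0.1 0 0 0 255;0 0 0.18 0 0 0 255;0 0 0.22 0 0 0 255;0 0 0.26 0 0 0 255;0 0 0.28 0 0 0 255;0 0 0.285 0 0 0 255;0 0 0.29 0 0 0 255;0 0 0.29 0 0 0 255",
)

```text
t: 28.82
eef_pos: [639.4, -11.1, 15.1]
ee_rot: [180.0, 0.0, 96.7]
wrist_force: [-4.4, -1.0, 10.4]
width: 41.8
finger_force: 61.1
```

Run:
```python
from h import *
step([638.8,-11.3,15],96.7)
```

```text
at [639.4 -11.1  15.1] [180.    0.   96.7] step [-0.001 -0.007  0.001] [0. 0. 0.]
```

Contact with the floor at 10 N. Releasing.

>>> send_rows(
  deltas="0 0 0 0 0 0 100;0 0 0 0 0 0 60;0 0 0 0 0 0 0;0 0 0 0 0 0 0;0 0 0 0 0 0 0;0 0 0 0 0 0 0;0 0 0 0 0 0 0",
)

```text
t: 29.7
eef_pos: [639.4, -11.1, 14.3]
ee_rot: [-180.0, -0.0, 96.7]
wrist_force: [0.9, -1.0, -0.0]
width: 85.6
finger_force: 0.0
```

>>> send_rows(
  deltas="0 0 -0.1 0 0 0 0;0 0 -0.3 0 0 0 0;0 0 -0.7 0 0 0 0;0 0 -1 0 0 0 0;0 0 -1 0 0 0 0;0 0 -1 0 0 0 0",
)

```text
t: 30.45
eef_pos: [639.4, -11.1, 114.9]
ee_rot: [180.0, 0.0, 96.7]
wrist_force: [-0.8, 0.9, -0.3]
width: 85.6
finger_force: 0.0
```

Run:
```python
from h import *
step([470.7,49.9,115],88)
```

```text
at [639.4 -11.1 114.9] [180.    0.   96.7] step [ 0.803 -1.604 -0.002] [0.001 0.    0.145]
```

>>> send_rows(
  deltas="0.1 -0.2 0 0 0 0 0;0.25 -0.5 0 0 0 0 0;0.37 -0.75 0 0 0 0 0;0.4 -0.8 0 0 0 0 0;0.4 -0.8 0 0 0 0 0",
)

```text
t: 31.08
eef_pos: [555.6, 19.3, 114.1]
ee_rot: [-180.0, 0.0, 96.7]
wrist_force: [0.8, -0.5, -0.2]
width: 85.5
finger_force: 0.0
```

>>> send_rows(
  deltas="0.1 -0.2 0 0 0 0.05 0;0.25 -0.5 0 0 0 0.1 0;0.37 -0.75 0 0 0 0.145 0;0.4 -0.8 0 0 0 0.145 0;0.4 -0.8 0 0 0 0.145 0;0.4 -0.8 0 0 0 0.145 0",
)

```text
t: 31.82
eef_pos: [472.6, 49.4, 114.3]
ee_rot: [179.9, -0.0, 88.0]
wrist_force: [0.3, 0.2, -0.2]
width: 85.4
finger_force: 0.0
```

Run:
```python
from h import *
step([470.7,49.9,38],88)
```

```text
at [472.6  49.4 114.3] [179.9  -0.   88. ] step [ 0.005 -0.02   0.763] [ 0.001 -0.     0.   ]
```

>>> send_rows(
  deltas="0 -0.01 0 0 0 0 0;0 -0.01 0.3 0 0 0 0;0 -0.01 0.6 0 0 0 0;0 -0.01 0.76 0 0 0 0;0 -0.01 0.76 0 0 0 0;0 -0.01 0.76 0 0 0 0",
)

```text
t: 32.58
eef_pos: [470.7, 49.6, 38.8]
ee_rot: [180.0, -0.0, 88.0]
wrist_force: [0.1, -0.4, -0.3]
width: 85.4
finger_force: 0.0
```

Run:
```python
from h import *
step([470.7,49.9,38],88)
cv2.imwrite("pics/w8.png",bot.snapshot("wrist")[:,:,::-1])
```

```text
at [470.7  49.6  38.8] [180.  -0.  88.] step [0.003 0.    0.008] [ 0.001 -0.     0.   ]
```

View pics/w8.png

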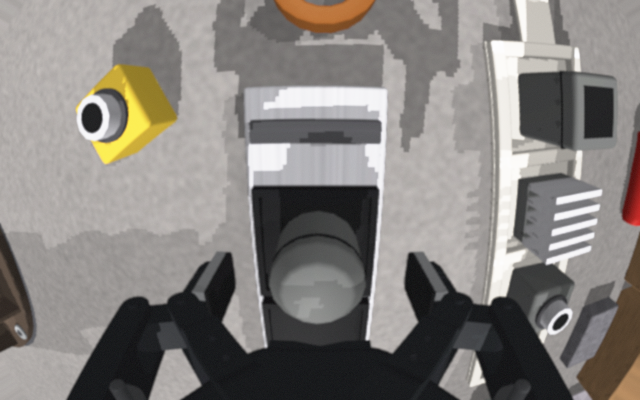

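The puck (318,275) is centred, and the three placed units stand upright in the tray on the right. Gripping the puck.

>>> send_rows(
  deltas="0 0 0.01 0 0 0 255;0 0 0.01 0 0 0 255;0 0 0.01 0 0 0 255;0 0 0.01 0 0 0 255;0 0 0.01 0 0 0 255;0 0 0.01 0 0 0 255;0 0 0.01 0 0 0 255;0 0 0.01 0 0 0 255",
)

```text
t: 33.62
eef_pos: [470.4, 49.7, 38.0]
ee_rot: [180.0, -0.0, 88.0]
wrist_force: [-2.0, -0.5, 15.9]
width: 41.9
finger_force: 58.7
```

>>> send_rows(
  deltas="0 0 -0.1 0 0 0 255;0 0 -0.3 0 0 0 255;0 0 -0.6 0 0 0 255;0 0 -0.9 0 0 0 255;0 0 -1 0 0 0 255;0 0 -1 0 0 0 255",
)

```text
t: 34.38
eef_pos: [470.5, 49.7, 137.7]
ee_rot: [179.9, -0.0, 88.0]
wrist_force: [-0.7, -0.2, -1.7]
width: 41.8
finger_force: 60.9
```

Run:
```python
from h import *
step([647.2,-82.8,138],96.7)
```

```text
at [470.5  49.7 137.7] [179.9  -0.   88. ] step [-1.262e+00  1.812e+00 -1.000e-03] [ 0.001 -0.    -0.145]
```

>>> send_rows(
  deltas="-0.15 0.2 0 0 0 0 255;-0.35 0.5 0 0 0 0 255;-0.55 0.8 0 0 0 0 255;-0.63 0.92 0 0 0 0 255;-0.63 0.92 0 0 0 0 255",
)

```text
t: 35.0
eef_pos: [559.5, -16.7, 136.2]
ee_rot: [-179.9, -0.0, 88.0]
wrist_force: [-0.6, 0.4, 0.3]
width: 42.0
finger_force: 61.0
```

>>> send_rows(
  deltas="-0.15 0.2 0 0 0 -0.05 255;-0.35 0.5 0 0 0 -0.1 255;-0.55 0.77 0 0 0 -0.145 255;-0.63 0.9 0 0 0 -0.145 255;-0.63 0.9 0 0 0 -0.145 255;-0.63 0.9 0 0 0 -0.145 255;-0.63 0.9 0 0 0 -0.145 255",
)

```text
t: 35.88
eef_pos: [646.8, -81.8, 137.3]
ee_rot: [-180.0, -0.0, 96.7]
wrist_force: [0.9, 0.4, -1.0]
width: 42.1
finger_force: 61.1
```

Run:
```python
from h import *
step([647.2,-82.8,14],96.7)
cv2.imwrite("pics/w9.png",bot.snapshot("wrist")[:,:,::-1])
```

```text
at [646.8 -81.8 137.3] [-180.    -0.    96.7] step [-0.011  0.003  1.233] [-0.001 -0.     0.001]
```

View pics/w9.png

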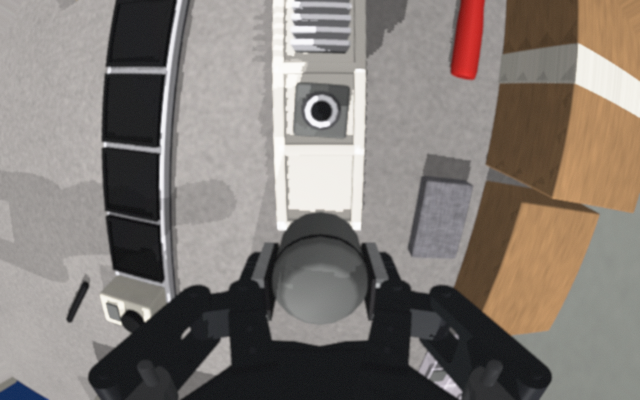

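The puck hangs upright between the pads, the last pocket ahead is empty at (320,185), and the connector stands at (321,110). Lowering.

>>> send_rows(
  deltas="-0.01 0 0.2 0 0 0 255;-0.01 0 0.5 0 0 0 255;-0.01 0 0.8 0 0 0 255;-0.01 0 0.95 0 0 0 255;-0.01 0 0.95 0 0 0 255",
)

```text
t: 36.55
eef_pos: [646.9, -83.4, 40.9]
ee_rot: [-179.9, -0.0, 96.7]
wrist_force: [0.0, 0.2, -1.3]
width: 41.7
finger_force: 61.1
```

>>> send_rows(
  deltas="0 0 0.1 0 0 0 255;0 0 0.18 0 0 0 255;0 0 0.22 0 0 0 255;0 0 0.26 0 0 0 255;0 0 0.28 0 0 0 255;0 0 0.285 0 0 0 255;0 0 0.29 0 0 0 255;0 0 0.29 0 0 0 255",
)

```text
t: 37.55
eef_pos: [647.8, -83.6, 14.1]
ee_rot: [180.0, 0.0, 96.7]
wrist_force: [-4.0, -0.1, 9.9]
width: 42.1
finger_force: 62.3
```

>>> send_rows(
  deltas="0 0 0 0 0 0 100;0 0 0 0 0 0 60;0 0 0 0 0 0 0;0 0 0 0 0 0 0;0 0 0 0 0 0 0;0 0 0 0 0 0 0;0 0 0 0 0 0 0",
)

```text
t: 38.42
eef_pos: [647.8, -83.6, 13.3]
ee_rot: [-180.0, -0.0, 96.7]
wrist_force: [-0.7, -0.1, -0.5]
width: 85.6
finger_force: 0.0
```

>>> send_rows(
  deltas="0 0 -0.1 0 0 0 0;0 0 -0.3 0 0 0 0;0 0 -0.7 0 0 0 0;0 0 -1 0 0 0 0;0 0 -1 0 0 0 0;0 0 -1 0 0 0 0",
)

```text
t: 39.17
eef_pos: [647.8, -83.6, 114.0]
ee_rot: [180.0, 0.0, 96.7]
wrist_force: [-0.5, -0.1, -0.0]
width: 85.3
finger_force: 0.0
```

>>> send_rows(
  deltas="0 0 -0.3 0 0 0 0;-0.3 0 -0.6 0 0 0 0;-0.7 0 -0.8 0 0 0 0;-1 0 -0.8 0 0 0 0;-1 0 -0.8 0 0 0 0;-1 0 -0.8 0 0 0 0",
)

```text
t: 39.92
eef_pos: [658.9, -182.4, 192.3]
ee_rot: [-179.9, -0.1, 96.7]
wrist_force: [0.2, 0.5, -0.1]
width: 85.4
finger_force: 0.0
```

Run:
```python
from h import *
cv2.imwrite("pics/w10.png",bot.snapshot("wrist")[:,:,::-1])
```

```text
(no output)
```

View pics/w10.png

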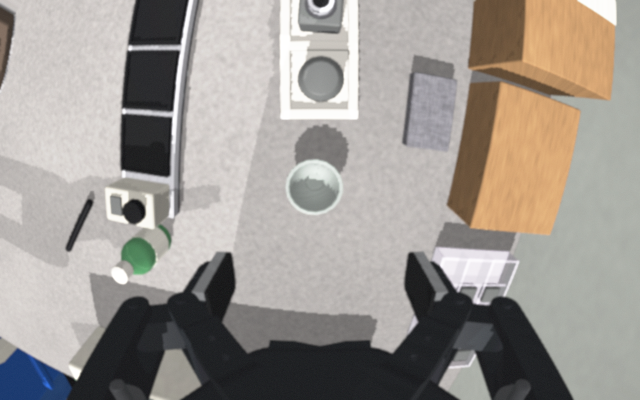

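The puck stands upright at (320,78) in the last pocket, with the connector in the one before it. All four units are placed and the arm is clear. Handing in.

```bash
python3 -c "
from station import bot
print(bot.close_job())"
```

```text
the job is handed in; nothing more can be done
None
```

The job is handed in at about 40 s: all four units stand upright in the tray in the order asked (adapter next to the tab, then heatsink, connector and puck), though the judge's verdict was not shown.

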